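# Click the toaster oven's thermostat wheel to red

## Robot

A 6-joint arm with a two-finger parallel gripper is mounted at the origin on the work surface. World frame = base frame: x ahead of the robot, y to its left, z up, the work surface at z = 0. Lengths are in m, angles in rad, forces in N, time in s.
With the tool pointing down it reaches from about 0.375 to 0.9 m from the base axis. Payload 3.1 kg.
Tool frame: the origin (TCP) lies at the very end of the fingers, on their centre line; the grasp point (between the pads) lies 19 mm behind it; z points along the fingers, y is the line along which they close (so a half turn about z gives the same grasp; the last joint's range is limited). The gripper opens to 85 mm and grips with 20 to 120 N. Pads are 22 mm wide; open, the fingers measure 114 mm over their backs; the gripper's body (76 mm by 85 mm) begins 54 mm behind the grasp point. The pads swing forward as they close: fully open they stand 13 mm farther back than shut.
Start: joints at [1.038, 0.527, 1.433, -0, 1.181, -0.178], TCP at [0.216, 0.586, 0.231] pointing down, gripper open.
Joint ranges: [-3.08, 3.08], [-0.75, 2.2], [0.22, 2.44], [-1.43, 4.57], [0, 2.65], [-2.85, 2.85]. Speed limits (rad/s): [2.79, 2.79, 3.14, 3.14, 3.14, 3.14].

## Interface

Orientations are given as a unit quaternion [x, y, z, w].
In Python, from station import sense, snapshot, camera_params, sign_off gives the robot as it stands.
- The arm moves only by the shell command python3 -m handwheel 'ROWS' [OPENING] [FORCE]. ROWS is JSON, a list that holds one entry, the list of rows, each a list of 4 numbers: the shift along the tool's x, y, z in units of 25 mm (1.0 is 25 mm), then the turn about the tool's z in units of 6 degrees (1.0 is 6 degrees). A call has 1 to 20 rows; each row shifts and turns the commanded pose from where the row before left it, along the tool's axes as they then stand; what a row does not reach is not made up. A row lasts 1/8 s, in which the tool goes at most 62.5 mm and 10.7 degrees, less where a joint would pass 70% of its speed; a pose out of reach is approached as far as the arm can. A call is refused whole if a number of a shift passes 1 or a number of a turn 1, either way. A call with a gripper value outside its range is refused whole. OPENING is the finger opening in mm, from 0 to 85.4, set as the call begins (- or left out, the last holds). The fingers move at their own pace and stop on an object; FORCE is the grip in N (left out, the last holds). Time passes only in rows, so rows that do not move let the fingers close. It gives the time, the measured TCP pose, the force, the opening and the grip force at its end, in the units of the state.
- sense(): the state, without advancing time (a new reading comes with each control period).
- snapshot(name): name is "scene" or "top" or "wrist"; returns (picture, depth): 384x512x3 uint8, red, green, blue; 384x512 float32, m along the optical axis (not along the pixel's ray), 0 where there is no reading.
- camera_params(name): a dict with "mtx" (3x3 intrinsics, pixels), "extrinsics" (4x4, takes a point from camera to world coordinates); the wrist camera has in their place "hand_eye" (4x4, takes a point from camera to tool coordinates, whose origin is the TCP and whose axes are the flange's). Camera axes: x right, y up, looking along -z (the intrinsics and any distortion apply to the point x, -y, -z); pixel columns grow to the right and rows downward; lengths in m; the calibration is good to about 2 mm. A picture is of the moment at which its call begins: read the wrist's pose just before it. camera_params takes no time and is no camera call.
- sign_off(): hands the job in; it is judged then, once.
The state is a dict: "t": time; "q": joint angles; "qd": joint speeds; "tau": joint torques, N m; "tcp_pos": TCP position; "tool_rot": TCP orientation; "force": force on the tool from outside, world axes, zero at the start; "ft_torque": the same for the moment, N m; "finger_gap": opening from 0.0 (shut) to 1.0 (fully open); "gripper_force": force on a finger pad.
Only numpy, scipy, OpenCV 4.12 (cv2) and the standard library are available. Lean on these libraries where they do the work, as an engineer would, in place of code of your own. Each camera call takes 0.05 s, during which the arm holds its last target. There are 200 camera calls.

## Task

The toaster oven has a knurled thermostat wheel standing up out of its top. Press a fingertip lightly on the wheel and push it round towards the oven's front, by friction, until the red band clicks into place in line with the two white pointer marks beside the wheel; then take the finger away. Do not grip or lift anything, and leave the dish, container, spoon and honey dipper where they are.

Things in the scene. Friction and masses are not known exactly. Their poses are not given: they have to be found in the camera images.
- oven: Steel toaster oven, fixed to the counter, 280 mm deep (x), 380 wide (y), 210 high. Origin: centre of its underside; z up, its front (glass door, door handle reaching 33 mm out) faces its own -x. Only its yaw and place vary. Its top is flat at 210 mm except for the wheel.
- wheel_crown (a point): Fixed point with the oven's axes, at (-70, -135, 224) mm in the oven's frame: the highest point of the unpressed thermostat wheel, at mid-width. The wheel is a black cylinder with grey knurl lines, radius 35 mm, 26 mm wide, axle level along the oven's y, 35 mm below this point. Only its top 14 mm stands above the oven's top. The rim is held by friction only.
- wheel_press (a point): The same fixed point at the crown, told for its feel: the wheel is spring-mounted. Pushed straight down it starts to give at 2.5 N and stiffens by 1.2 N per mm to a hard stop 4 mm down. Sunk 2 to 3 mm (5 to 6 N), a fingertip dragged level along the oven's x turns it well.
- pointer (a point): White pointer mark on the left cheek, level with the crown in x. A fixed black cheek stands by each flat side of the wheel: 62 mm long along x, 8 mm wide, its inner face 14.5 mm from the wheel's mid-width, its top 6 mm below the crown; each bears such a mark at mid-length.
- thermostat_wheel (a joint): Turn of the wheel, rad; grows as its top moves to the oven's front (oven -x). Clicks into a stop every 0.42 (14.7 mm of rim): 0 white band at the pointers, 0.42 blue, 0.84 yellow, 1.26 RED, 1.68 green; ends -0.20, 1.88. Bands: 6 mm stripes across the rim, later ones following at the rear. Starts at white, blue or yellow. A click takes 1.5 N along the rim; past half way, let go, it snaps in.
- votive: Green glass votive dish, 68 mm across, 45 high, standing on the oven's top left of the wheel. Origin: centre of its underside.
- container: Navy plastic lidded container with four latches, 190 x 140 x 89 mm high, on the counter to the oven's right (-y). Origin: centre of its underside.
- spoon: Steel spoon, about 160 mm long along its x, lying on the counter in front of the oven.
- dipper: Wooden honey dipper, about 155 mm long along its x, 26 mm thick, lying on the counter to the oven's left (+y). Origin: middle of its underside.
Not all that is in view belongs to the job. What is meant by the votive is not blue, and is the larger of those in its own colour.

How it is judged:
On the way, in this order (a step that is already met when the one before it is completed fails the run):
1. a fingertip presses on the wheel (contact force between the fingers and thermostat_wheel above 0.5 N), for 0.1 s.
2. the wheel clicks to red (value of joint thermostat_wheel between 1.16 and 1.36 rad), for 0.1 s.
At the end, for the whole second after the job is handed in: The wheel rests in its red stop (1.26 rad, within 0.08), still; the dish upright, and dish, container, spoon and dipper within 20 mm of where they began (value of joint thermostat_wheel between 1.18 and 1.34 rad and velocity of joint thermostat_wheel between -0.1 and 0.1 rad/s and distance of each of votive, container, spoon, dipper from where it was at the start of the episode below 0.02 m and angle between votive's own z axis and vertical below 0.1 rad); the robot touches nothing.
It fails at once if the green dish is lifted or shoved (more than 20 mm) (distance of votive from where it was at the start of the episode above 0.02 m).
It fails at once if the navy container is lifted or shoved (more than 20 mm) (distance of container from where it was at the start of the episode above 0.02 m).
It fails at once if the spoon is lifted or shoved (more than 20 mm) (distance of spoon from where it was at the start of the episode above 0.02 m).
It fails at once if the honey dipper is lifted or shoved (more than 20 mm) (distance of dipper from where it was at the start of the episode above 0.02 m).
It fails at once if the wheel is pressed harder than 20 N (contact force between the fingers and thermostat_wheel above 20 N).
It also fails if it takes over 45 s, if anything falls off the work surface, if the arm or the gripper's body presses on something with over 40 N, if the wrist force passes 120 N, or if a joint passes its speed limit or range.

## Working session

There is one attempt and no reset: what is moved stays moved. The work goes in short steps, Python scripts to look and compute and a shell command to move; the robot and the scene stay as the last step left them, time stands still between calls to the robot, and variables do not carry over. Pictures are saved under pics/ and viewed, at most 10 in all, crops included, and the job is handed in when it is done.

```bash
mkdir -p pics; cat > h.py <<'E'
import numpy as np, cv2, json
from station import sense, snapshot, camera_params
from scipy.spatial.transform import Rotation as R
def cam(name):
    p=camera_params(name)
    if 'extrinsics' in p: return np.array(p['mtx']),np.array(p['extrinsics']),p
    s=sense(); T=np.eye(4); T[:3,:3]=R.from_quat(s['tool_rot']).as_matrix(); T[:3,3]=s['tcp_pos']
    return np.array(p['mtx']),T@np.array(p['hand_eye']),p
def grab(name,save):
    K,E,p=cam(name); im,d=snapshot(name); cv2.imwrite('pics/%s.png'%save,im[:,:,::-1]); np.savez('%s.npz'%save,im=im,d=d,K=K,E=E); return im,d
def p3(save,u,v,z=None):
    f=np.load(save+'.npz'); K,E,d=f['K'],f['E'],f['d']
    r=np.linalg.inv(K)@[u,v,1]; r=np.array([r[0],-r[1],-1.])
    if z is None: return (E@np.append(r*d[int(v),int(u)],1))[:3]
    w=E[:3,:3]@r; o=E[:3,3]; return o+w*(z-o[2])/w[2]
E
python3 - <<'E'
from h import *
for n in ['top','scene']: grab(n,n)
a=np.vstack([cv2.imread('pics/top.png'),cv2.imread('pics/scene.png')])
s=sense();print(s['t'],s['tcp_pos'],s['tool_rot'],s['force'],s['finger_gap'])
for n in ['top','scene','wrist']:
  p=camera_params(n);print(n,{k:np.round(v,3).tolist() if k!='x' else v for k,v in p.items()if not isinstance(v,str)})
E
```

```text
0.1 [0.21618674 0.58572817 0.23043342] [ 1.75999142e-01  9.84389834e-01 -9.14809897e-04 -3.47047270e-04] [-0.36556263  0.17238218  0.52834713] 0.999582145926198
top {'mtx': [[443.75, 0.0, 255.941], [0.0, 443.75, 187.685], [0.0, 0.0, 1.0]], 'extrinsics': [[-0.018, 0.982, -0.191, 0.357], [-1.0, -0.017, 0.005, 0.066], [0.002, 0.191, 0.982, 1.305], [0.0, 0.0, 0.0, 1.0]]}
scene {'mtx': [[378.921, 0.0, 256.345], [0.0, 378.921, 193.622], [0.0, 0.0, 1.0]], 'extrinsics': [[-0.999, 0.041, -0.028, 0.566], [-0.048, -0.664, 0.746, 0.887], [0.012, 0.746, 0.666, 0.872], [0.0, 0.0, 0.0, 1.0]]}
wrist {'mtx': [[335.224, 0.0, 259.298], [0.0, 335.224, 186.501], [0.0, 0.0, 1.0]], 'hand_eye': [[-0.001, 0.958, 0.287, 0.074], [1.0, -0.0, 0.002, -0.0], [0.002, 0.287, -0.958, -0.143], [0.0, 0.0, 0.0, 1.0]]}
```

View pics/top.png

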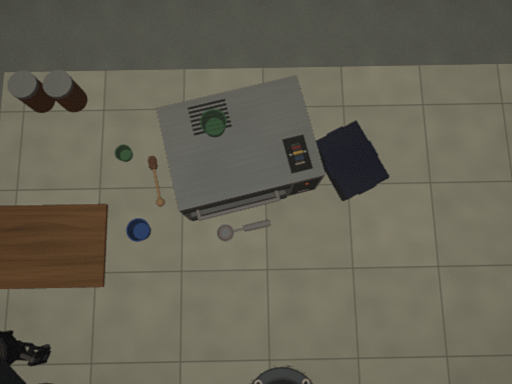

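View pics/scene.png

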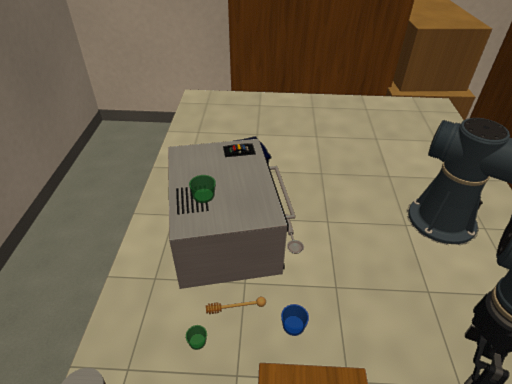

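The top view shows the oven's top with corners near (158,108), (298,77), (323,176) and (181,212), and the wheel near (297,153). The dish is at (214,124). In the scene view the wheel is near (239,150). I'll fit the oven's top and enlarge the wheel.

```bash
python3 - <<'E'
from h import *
f=np.load('top.npz');d=f['d'];K,E=f['K'],f['E']
v,u=np.mgrid[:384,:512]
r=np.stack([(u-K[0,2])/K[0,0],-(v-K[1,2])/K[1,1],-np.ones(u.shape)],-1)*d[...,None]
P=r@E[:3,:3].T+E[:3,3]
m=(abs(P[...,2]-.21)<.012)&(u>140)&(u<340)&(v>60)&(v<230)&(d>0)
m=cv2.morphologyEx(m.astype(np.uint8),cv2.MORPH_OPEN,np.ones((5,5)))
q=P[m>0];print('ztop',np.median(q[:,2]),len(q))
rc=cv2.minAreaRect(q[:,:2].astype(np.float32));print(rc,cv2.boxPoints(rc))
w=[p3('top',297,153,.224),p3('scene',239,150,.224),p3('top',297,153),p3('scene',239,150)];print(np.round(w,4))
print('votive',p3('top',214,124,.255))
a=cv2.resize(f['im'][120:190,260:340,::-1],None,fx=7,fy=7,interpolation=cv2.INTER_CUBIC)
b=cv2.resize(np.load('scene.npz')['im'][130:170,205:285,::-1],None,fx=7,fy=7,interpolation=cv2.INTER_CUBIC)
cv2.imwrite('pics/crop.png',np.vstack([a,b])[:600] if 0 else cv2.resize(np.vstack([a,b]),None,fx=.75,fy=.75))
E
```

```text
ztop 0.21022163514815095 15137
((0.6916366815567017, 0.10220537334680557), (0.28774896264076233, 0.38044673204421997), 12.963614463806152) [[ 0.5087559   0.25530478]
 [ 0.5941024  -0.11544539]
 [ 0.87451744 -0.05089404]
 [ 0.789171    0.31985614]]
[[ 0.6541 -0.0443  0.224 ]
 [ 0.654  -0.0281  0.224 ]
 [ 0.6539 -0.0442  0.2249]
 [ 0.6548 -0.0364  0.2181]]
votive [0.72352421 0.1619749  0.255     ]
```

View pics/crop.png

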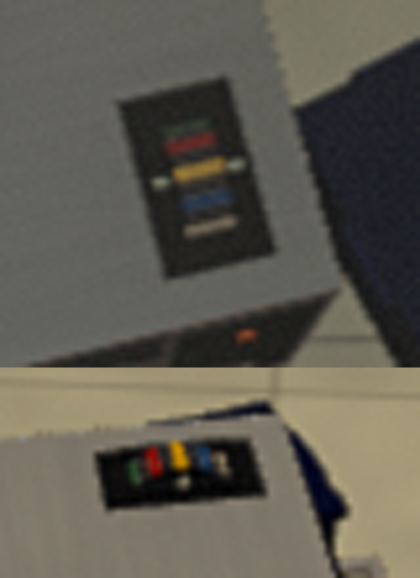

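Yellow (0.84) stands at the pointers, so one click of about 14.7 mm is needed. The crown read from the top view, (0.654, -0.044), agrees with the oven fit, (0.654, -0.045), at yaw 13°. I'll rise, turn tool x to the oven's front, shut the fingers and go over.

```bash
python3 -m handwheel '[[[0,0,-1,-1],[0,0,-1,-1],[0,0,-1,-1],[0,0,-1,-1],[0,0,0,-1],[0,0,0,-0.55]]]' 0 30
python3 -m handwheel '[[[-0.4,-1,0,0],[-0.4,-1,0,0],[-0.4,-1,0,0],[-0.4,-1,0,0],[-0.4,-1,0,0],[-0.4,-1,0,0],[-0.4,-1,0,0],[-0.4,-1,0,0],[-0.4,-1,0,0],[-0.4,-1,0,0],[-0.4,-1,0,0],[-0.4,-1,0,0],[-0.4,-1,0,0],[-0.4,-1,0,0]]]'
python3 -m handwheel '[[[-0.4,-1,0,0],[-0.4,-1,0,0],[-0.4,-1,0,0],[-0.4,-1,0,0],[-0.4,-1,0,0],[-0.4,-1,0,0],[-0.4,-1,0,0],[-0.4,-1,0,0],[-0.4,-1,0,0],[-0.4,-1,0,0],[-0.4,-1,0,0],[-0.4,-1,0,0],[0,0,0,0],[0,0,0,0]]]'
python3 - <<'E'
from h import *
grab('wrist','w1');s=sense();M=R.from_quat(s['tool_rot']).as_matrix()
print(s['tcp_pos'],np.degrees(np.arctan2(M[1,0],M[0,0])),M[:,2],s['force'],s['q'])
a=cv2.imread('pics/w1.png');cv2.imwrite('pics/w1b.png',cv2.resize(a,None,fx=1.5,fy=1.5))
# expected crown pixel
f=np.load('w1.npz');p=np.linalg.inv(f['E'])@[.654,-.0445,.224,1];k=f['K']@[p[0],-p[1],-p[2]];print(k/k[2])
E
```

```text
t: 0.85
tcp_pos: [0.2164, 0.5861, 0.3313]
tool_rot: [-0.115, 0.993, -0.0, -0.0]
force: [0.2, -0.0, -0.7]
finger_gap: -0.001
gripper_force: 0.0
t: 2.6
tcp_pos: [0.4319, 0.276, 0.3309]
tool_rot: [-0.113, 0.994, -0.0, -0.0]
force: [0.1, 0.7, 0.6]
finger_gap: 0.003
gripper_force: 0.0
t: 4.35
tcp_pos: [0.6161, 0.0118, 0.3311]
tool_rot: [-0.113, 0.994, 0.0, -0.0]
force: [-0.6, 0.1, 0.2]
finger_gap: -0.001
gripper_force: 0.0
[0.61588141 0.01215079 0.33119784] -166.94671338766744 [-8.49688561e-04  5.66708611e-04 -9.99999478e-01] [-0.30905688 -0.248563   -0.12538947] [-1.61664491e-01  4.22849302e-01  1.32830555e+00  4.29446670e-04
  1.39136765e+00 -1.96036023e+00]
[180.14806659 215.03451269   1.        ]
```

View pics/w1b.png

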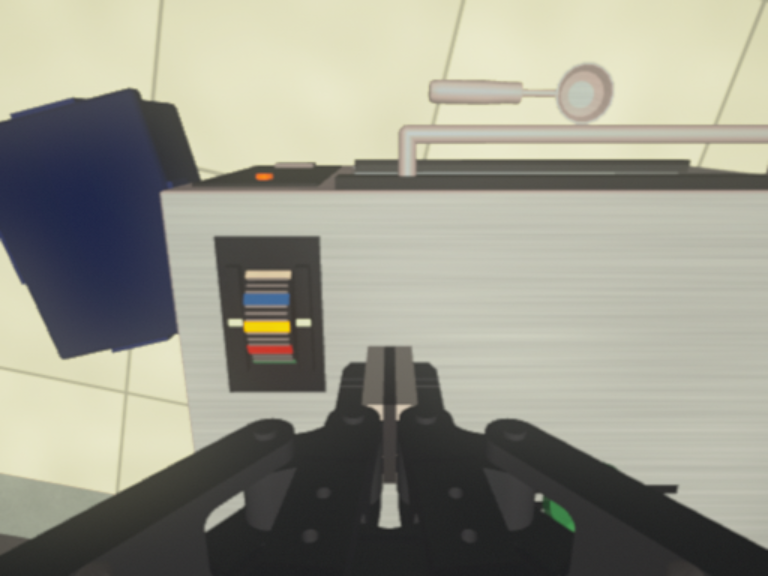

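The red band is one stop behind (rear of) yellow, and the observed crown (179,216) px agrees with the expected (180,215) within 1 mm. I'll go above the wheel, about 6 mm rear of the crown.

```bash
python3 -m handwheel '[[[-0.42,-0.86,0,0],[-0.42,-0.86,0,0],[-0.42,-0.86,0,0],[0,0,1,0],[0,0,1,0],[0,0,1,0],[0,0,0.7,0],[0,0,0,0],[0,0,0,0]]]'
python3 - <<'E'
from h import *
grab('wrist','w2');s=sense();M=R.from_quat(s['tool_rot']).as_matrix()
e=np.array([.654,-.0452,.224])-s['tcp_pos'];print(s['tcp_pos'],'crown in tool mm',1e3*M.T@e,s['force'])
a=cv2.imread('pics/w2.png')[130:330,130:390];cv2.imwrite('pics/w2b.png',cv2.resize(a,None,fx=3,fy=3))
E
```

```text
t: 5.52
tcp_pos: [0.6622, -0.044, 0.2399]
tool_rot: [-0.114, 0.994, -0.0, 0.001]
force: [0.2, 0.6, 0.2]
finger_gap: 0.002
gripper_force: 0.0
[ 0.66240238 -0.0441115   0.24017739] crown in tool mm [ 8.4687707   0.85478012 16.15679427] [0.84374484 0.86965256 0.37494   ]
```

View pics/w2b.png

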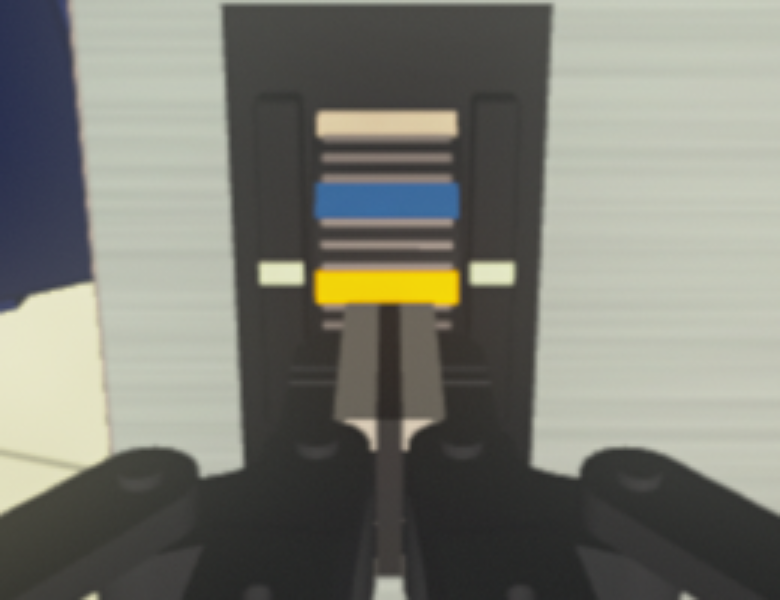

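The fingertip is centred across the wheel, with its front edge just behind yellow, which sits at the pointers (282,272 and 492,272 in the crop). I'll descend to just above the crown and then touch in small steps.

```bash
python3 -m handwheel '[[[0.06,0.03,0.3,0],[0,0,0.2,0],[0,0,0,0]]]' | egrep 'pos|force:'
for i in 1; do python3 -m handwheel '[[[0,0,0.08,0],[0,0,0.04,0],[0,0,0,0]]]' | egrep 'pos|force:'; done
python3 -m handwheel '[[[0,0,0.04,0],[0,0,0,0]]]' | egrep 'pos|force:'
```

```text
tcp_pos: [0.6595, -0.0437, 0.2256]
force: [0.4, -0.0, -0.5]
gripper_force: 0.0
tcp_pos: [0.6603, -0.0438, 0.2239]
force: [-0.9, 0.3, 3.6]
gripper_force: 1.4
tcp_pos: [0.6603, -0.0438, 0.2228]
force: [0.1, -0.0, 4.2]
gripper_force: 2.0
```

```bash
python3 -m handwheel '[[[0,0,0.05,0],[0,0,0,0]]]' | egrep 'pos|force:'
python3 -m handwheel '[[[0.08,0,0,0],[0.08,0,0,0],[0.08,0,0,0]]]' | egrep 'pos|force:'
python3 -m handwheel '[[[0.08,0,0,0],[0.08,0,0,0],[0,0,0,0]]]' | egrep 'pos|force:'
python3 - <<'E'
from h import *
grab('wrist','w3');a=cv2.imread('pics/w3.png')[130:330,130:390];cv2.imwrite('pics/w3b.png',cv2.resize(a,None,fx=3,fy=3))
E
```

```text
tcp_pos: [0.6603, -0.0438, 0.2216]
force: [-0.6, 0.1, 5.7]
gripper_force: 2.7
tcp_pos: [0.6555, -0.0449, 0.2219]
force: [1.0, 1.0, 4.7]
gripper_force: 2.5
tcp_pos: [0.6499, -0.0461, 0.2215]
force: [-2.0, 0.4, 5.6]
gripper_force: 2.8
```

View pics/w3b.png

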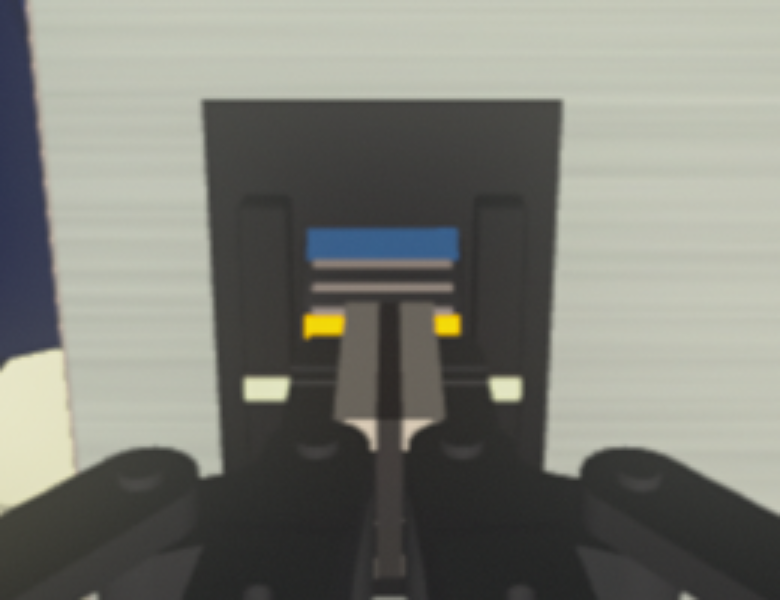

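The yellow band (325 row) is now about 10 mm ahead of the pointers (389 row), so the wheel follows the finger and is past half way. I'll push a few mm more and lift.

```bash
python3 -m handwheel '[[[0.08,0,0,0],[0.06,0,0,0],[0,0,0,0],[0,0,0,0]]]' | egrep 'pos|force:'
python3 -m handwheel '[[[0,0,-0.1,0],[0,0,-0.3,0],[0,0,-1,0],[0,0,-1,0],[-0.5,0.5,-1,0],[-0.5,1,-0.5,0],[-0.3,1,0,0],[0,0,0,0],[0,0,0,0]]]'
python3 - <<'E'
from h import *
grab('wrist','w4');a=cv2.imread('pics/w4.png')[100:320,60:350];cv2.imwrite('pics/w4b.png',cv2.resize(a,None,fx=2.7,fy=2.7))
E
```

```text
tcp_pos: [0.6467, -0.0469, 0.2215]
force: [-1.0, -0.7, 5.7]
gripper_force: 2.7
t: 9.25
tcp_pos: [0.6641, 0.021, 0.318]
tool_rot: [-0.113, 0.994, -0.0, -0.001]
force: [0.7, -0.4, -0.2]
finger_gap: 0.004
gripper_force: 0.0
```

View pics/w4b.png

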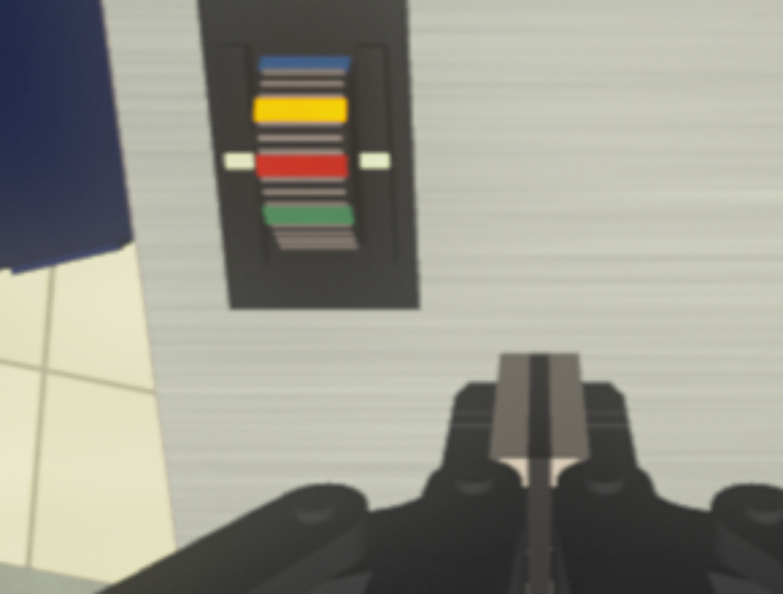

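Red (302,166) sits between the two pointers (row 161), with the same small parallax offset as yellow had at its stop. The finger is clear of the wheel, so I'll hand it in.

```bash
python3 -c "from station import sign_off; print(sign_off())"
```

```text
the job is handed in; nothing more can be done
None
```

The thermostat wheel was pushed one click, from yellow to red; the last picture shows red in line with the white pointers and the finger clear of the wheel, and the job is handed in, though no verdict came back.

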